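# Sweep the dark pellets into the counting tray's trough and shut its cover

### The arm

A 7-joint arm with a two-finger parallel gripper is mounted at the origin on a cart in front of the work surface, level with it; the furniture and walls round the work are solid. World frame = base frame: x ahead of the robot, y to its left, z up, the work surface at z = 0. Lengths are in mm, angles in rad, forces in N, time in s.
With the tool pointing down it reaches from about 400 to 875 mm from the base axis. Payload 4.4 kg.
Tool frame: the origin (TCP) lies midway between the tips of the shut fingers; the grasp point (between the pads) lies 19 mm behind it; z points along the fingers, y is the line along which they close (so a half turn about z gives the same grasp; the last joint's range is limited). The gripper opens to 85 mm and grips with 20 to 120 N. Pads are 22 mm wide; open, the fingers measure 114 mm over their backs; the gripper's body (76 mm by 85 mm) begins 54 mm behind the grasp point. The pads swing forward as they close: fully open they stand 13 mm farther back than shut.
Start: joints at [1.092, 0.628, 0.038, 1.517, -0.027, 0.996, -0.02], TCP at [260.793, -595.403, 203.513] pointing down, gripper open.
Joint ranges: [-3.06, 3.06], [-0.37, 2.12], [-1.25, 1.32], [0.18, 2.47], [-1.1, 4.24], [0.23, 1.98], [-2.94, 2.94]. Speed limits (rad/s): [2.57, 2.57, 3.14, 3.14, 3.14, 3.14, 3.14].

### API

Orientations are given as [roll, pitch, yaw] about the fixed x, y, z axes, in that order (R = Rz(yaw) Ry(pitch) Rx(roll)).
In Python, from cell import read_state, get_image, finish_job gives the robot as it stands.
- The arm moves only by the tool send_rows, never from a script. Its argument "series" is a list of rows, each an object of numbers: "ax", "ay", "az": the turn, a rotation vector about the tool's x, y, z in rad; "dx", "dy", "dz": the shift along the tool's x, y, z in cm; "hand": the closure, from 0 (fully open) to 1 (shut). In form: [{"ax": .., "ay": .., "az": .., "dx": .., "dy": .., "dz": .., "hand": ..}, ...]. A call has 1 to 10 rows; each row is the pose to reach, as a shift and turn from the pose commanded when the call began, along the tool's axes at that moment; what a row does not reach only later rows make up. A row lasts 1/10 s, in which the tool goes at most 50 mm and 8.59 degrees, less where a joint would pass 70% of its speed; a pose out of reach is approached as far as the arm can. A call with a gripper value outside its range is refused whole. The fingers move at their own pace and stop on an object; the grip force is fixed at half the most. Time passes only in rows, so rows that repeat a pose let the fingers close. It gives the time, the measured TCP pose, the force, the opening and the grip force at its end, in the units of the state.
- read_state(): the state, without advancing time (a new reading comes with each control period).
- get_image(name): name is "side" or "top"; returns a dict with "pixels" (480x640x3 uint8, red, green, blue), "mtx" (3x3 intrinsics, pixels), "R" (3x3) and "t" (3): a world point X has camera coordinates R X + t. Camera axes: x right, y down, z forward; pixel columns grow to the right and rows downward; lengths in mm; the calibration is good to about 2 mm. A picture is of the moment at which its call begins. There is no depth.
- finish_job(): hands the job in; it is judged then, once.
The state is a dict: "clock": time; "qpos": joint angles; "qd": joint speeds; "tau": joint torques, N m; "eef_pos": TCP position; "tool_rot": TCP orientation; "force": force on the tool from outside, world axes, zero at the start; "torque": the same for the moment, N m; "width": finger opening in mm; "gripper_force": force on a finger pad.
Only numpy, scipy, OpenCV 4.12 (cv2) and the standard library are available. Lean on these libraries where they do the work, as an engineer would, in place of code of your own. Each camera call takes 0.05 s, during which the arm holds its last target. There are 200 camera calls.

### The job

Five pressed sample pellets lie on the blue counting tray: with the fingertips, sweep the two dark ones across the deck into the side trough while the three pale ones stay on the deck, then swing the trough's cover fully shut over them, so that the pale ones can be poured back. Do not pick any pellet up, and leave the beaker and the dropper bottle beside the tray undisturbed.

Things in the scene. Friction and masses are not known exactly. Their poses are not given: they have to be found in the camera images.
- tray: blue counting tray, 236 x 229 mm, does not slide. Origin at bench level under the middle of its flat deck; z up, +y points square to the trough. Deck top at z = 24 mm, from y = -80 to +80 mm and x = -112 to +112 mm. 6 mm rims on its -y, -x and +x sides, tops at z = 34 mm (10 mm above the deck), with a 40 mm pouring lip in the -x rim by the -y corner; no rim towards the trough
- trough (a point): middle of the trough's floor, at x = 0, y = +107, z = +6 mm in the tray's frame (axes as the tray's). The trough runs along the deck's whole +y side, from the deck's edge at y = +80 mm, a plain 18 mm drop, to its outer wall at y = +134 mm; wall tops at z = 34 mm. A pellet lies flat in it
- cover (a joint): angle of the trough's aluminium cover, rad: 0 = shut, lying level over the trough; grows as it swings up and outward, pi/2 = upright, about 1.75 to 2.05 at the start (leaning back away from the deck), stop at 2.15. Stiff hinge: the cover stays wherever it is left and never falls shut by itself; pushing its free edge takes about 1 N
- cover_hinge (a point): middle of the cover's hinge axis, on the trough's outer wall, at x = 0, y = +140.5 mm, z = +36.5 mm in the tray's frame; the axis runs along the tray's x. Axes as the tray's
- cover_edge (a point): middle of the cover's free edge, 59.5 mm from the hinge axis; moves with the cover. The cover is a plate 234 mm long, 3 mm thick (hinge axis in its mid-plane), with a 9 mm lip on the free edge that hangs down just past the deck's edge when shut; its top is then 38 mm above the bench
- beaker: small clear beaker, 54 mm diameter, 70 mm high, loose, standing to the right of the tray; leave alone. Origin: centre of its underside
- bottle: brown dropper bottle with black cap, 38 mm diameter, 82 mm high, loose, standing to the right of the tray; leave alone. Origin: centre of its underside
- dark_1: dark (blackish-brown faced) pressed powder pellet in a shallow aluminium cup, 32 mm diameter, 8 mm thick, about 16 g, lying flat on the tray's deck; it slides easily when pushed from the side. Origin: centre of its underside, z up. One of the two to be swept into the trough
- dark_2: dark (blackish-brown faced) pressed powder pellet in a shallow aluminium cup, 32 mm diameter, 8 mm thick, about 16 g, lying flat on the tray's deck; it slides easily when pushed from the side. Origin: centre of its underside, z up. One of the two to be swept into the trough
- pale_1: pale (off-white faced) pressed powder pellet in a shallow aluminium cup, 32 mm diameter, 8 mm thick, about 16 g, lying flat on the tray's deck; it slides easily when pushed from the side. Origin: centre of its underside, z up. One of the three that stay on the deck. All five lie side by side along the tray's x, about 44 mm apart, in any order, each at its own distance from the trough
- pale_2: pale (off-white faced) pressed powder pellet in a shallow aluminium cup, 32 mm diameter, 8 mm thick, about 16 g, lying flat on the tray's deck; it slides easily when pushed from the side. Origin: centre of its underside, z up. One of the three that stay on the deck. All five lie side by side along the tray's x, about 44 mm apart, in any order, each at its own distance from the trough
- pale_3: pale (off-white faced) pressed powder pellet in a shallow aluminium cup, 32 mm diameter, 8 mm thick, about 16 g, lying flat on the tray's deck; it slides easily when pushed from the side. Origin: centre of its underside, z up. One of the three that stay on the deck. All five lie side by side along the tray's x, about 44 mm apart, in any order, each at its own distance from the trough
Things that resemble listed ones, but are neither listed nor needed, are in the scene too. What is shaped like the dark_2 but orange or turquoise is not meant.

How it is judged:
By the outcome, as a careful person would: the job done as asked, in the order asked, and still so for the second after the job is handed in, with the robot touching nothing.
It also fails if it takes over 51 s, if anything falls off the work surface, if the arm or the gripper's body presses on something with over 40 N, if the wrist force passes 120 N, or if a joint passes its speed limit or range.

## Working session

There is one attempt and no reset: what is moved stays moved. The work goes in short steps, Python scripts to look and compute and a tool call to move; the robot and the scene stay as the last step left them, time stands still between calls to the robot, and variables do not carry over. Pictures are saved under pics/ and viewed, at most 10 in all, crops included, and the job is handed in when it is done.

Besides the shell and the picture viewer there is one more tool, called after "Request:" as a command line: name --argument value ..., lists and objects as JSON in quotes. send_rows: Moves the arm, as the interface text tells. Its arguments: {"type":"object","properties":{"series":{"type":"array","items":{"type":"object","properties":{"ax":{"type":"number"},"ay":{"type":"number"},"az":{"type":"number"},"dx":{"type":"number"},"dy":{"type":"number"},"dz":{"type":"number"},"hand":{"type":"number"}}}}},"required":["series"]}

```bash
mkdir -p pics
python3 - <<'E'
from cell import *
import cv2,numpy as np
for n in("top","side"):
    d=get_image(n); cv2.imwrite(f"pics/{n}0.png",d["pixels"][:,:,::-1]); np.savez(f"{n}0.npz",**d)
    print(n,d["mtx"].tolist(),np.round(d["R"],4).tolist(),d["t"])
s=read_state();print(s["clock"],s["eef_pos"],s["tool_rot"],s["force"],s["width"])
E
```

```text
top [[507.0108425678417, 0.0, 322.9908640913931], [0.0, 507.0108425678417, 242.26276257793722], [0.0, 0.0, 1.0]] [[-0.0147, -0.9999, -0.0028], [-0.983, 0.0149, -0.1831], [0.1832, 0.0001, -0.9831]] [ 13.58112907 565.98945465 869.28966334]
side [[505.568370161919, 0.0, 313.31689012204424], [0.0, 505.568370161919, 236.74786137295914], [0.0, 0.0, 1.0]] [[0.7592, -0.6508, -0.008], [-0.4648, -0.5337, -0.7065], [0.4555, 0.5401, -0.7077]] [-442.35658458  297.37272518  620.66897959]
0.1 [ 260.51598344 -594.82798286  202.68765469] [-3.13985812e+00  6.75981961e-05  4.12794646e-01] [-0.42017424 -0.12459722  0.17724441] 85.42265571224668
```

View pics/top0.png

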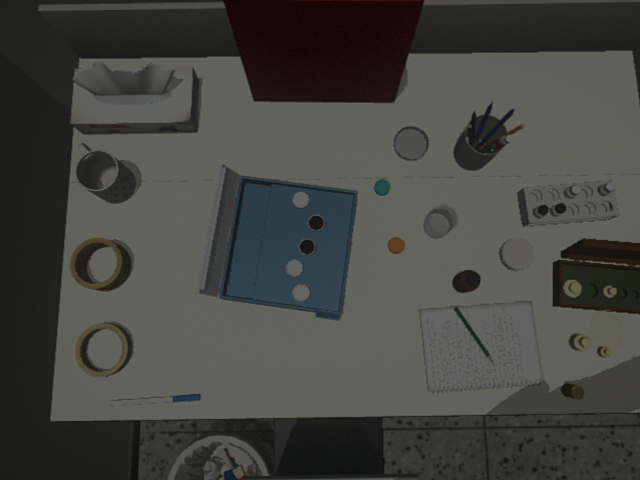

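View pics/side0.png

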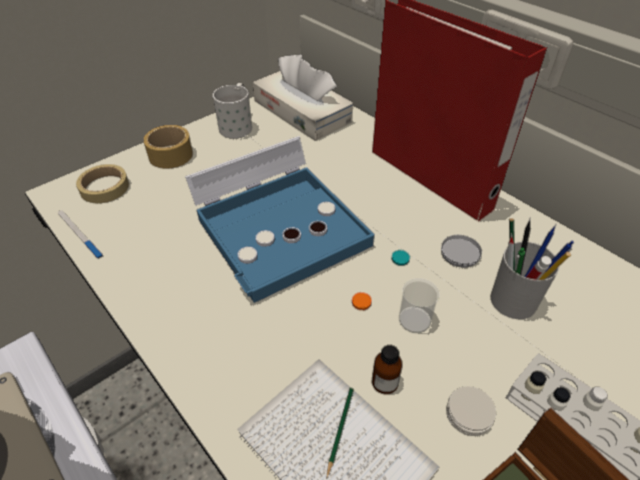

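The side and top views agree. In the top view, from far to near, the pellets are pale (301,200), dark (316,223), dark (307,247), pale (294,268) and pale (301,293). Lookalikes are the turquoise disc (382,187), the orange disc (396,245), and lids and discs further right. I choose the two dark ones on the tray, and take a close crop to check them.

```bash
cat > h.py <<'E'
import numpy as np,cv2
def ray(d,uv,z):
    K,R,t=d["mtx"],d["R"],d["t"]
    c=-R.T@t; v=R.T@np.linalg.inv(K)@np.array([uv[0],uv[1],1.])
    return c+v*(z-c[2])/v[2]
def proj(d,X):
    p=(np.atleast_2d(X)@d["R"].T+d["t"])@d["mtx"].T
    return p[:,:2]/p[:,2:]
E
python3 - <<'E'
import cv2
a=cv2.imread("pics/top0.png")[155:330,195:370]; b=cv2.imread("pics/side0.png")[130:310,175:385]
f=lambda i,s:cv2.convertScaleAbs(cv2.resize(i,None,fx=s,fy=s,interpolation=cv2.INTER_CUBIC),alpha=1.6)
cv2.imwrite("pics/topc.png",f(a,3.4)); cv2.imwrite("pics/sidec.png",f(b,3.3))
E
```

```text
(no output)
```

View pics/topc.png

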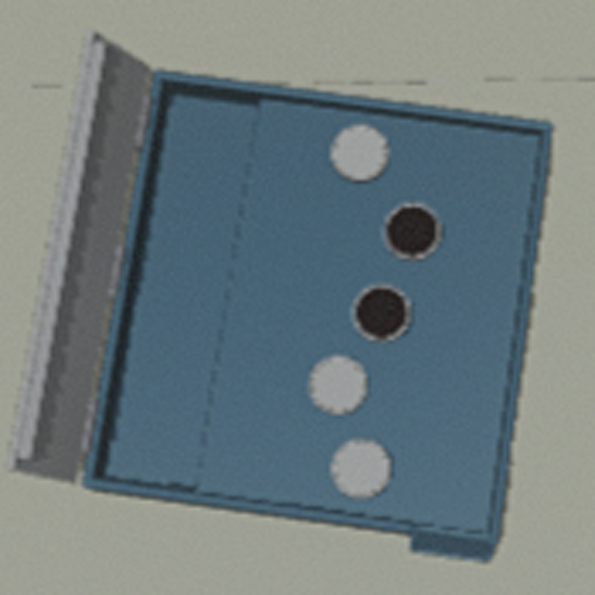

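View pics/sidec.png

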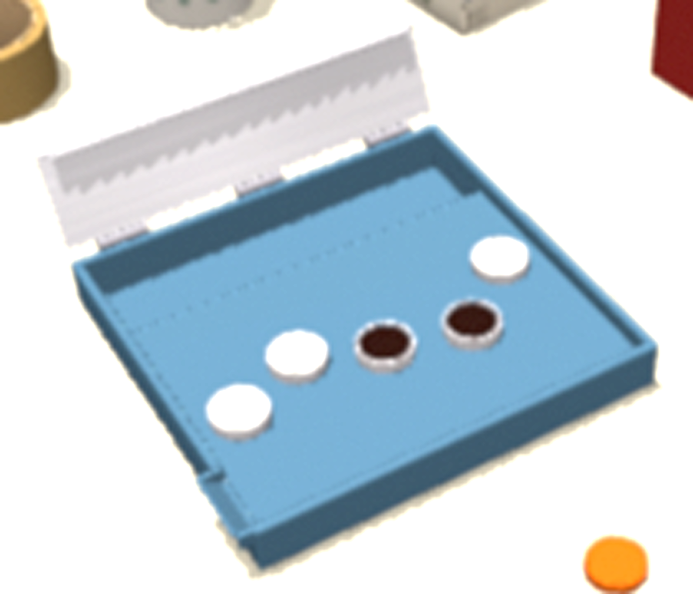

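The crop confirms two dark faces with aluminium rims, at crop (412,231) and (381,312), and three pale ones. The tray's corners are clear. Next I fit the poses.

Run:
```python
from h import *
from scipy.optimize import least_squares
T=dict(np.load("top0.npz"));S=dict(np.load("side0.npz"))
tc=lambda p:np.array(p)/3.4+[195,155]; sc=lambda p:np.array(p)/3.3+[175,130]
C=np.array([[118,-86,34],[118,140,34],[-118,140,34]])
pt=[tc(p) for p in [(552,122),(155,70),(85,487)]]; ps=[sc(p) for p in [(657,347),(434,127),(77,265)]]
def W(p,X): c,s=np.cos(p[2]),np.sin(p[2]); return X@np.array([[c,s,0],[-s,c,0],[0,0,1]])+[p[0],p[1],0]
f=lambda p:np.r_[(proj(T,W(p,C))-pt).ravel(),(proj(S,W(p,C))-ps).ravel()]
r=least_squares(f,[550,100,-.12]);p=r.x;print(p,np.round(r.fun,1))
ct=[(360,152),(412,231),(381,312),(338,384),(361,467)]; cs=[(500,257),(472,319),(385,342),(297,353),(239,408)]
inv=lambda w:(np.array([[np.cos(p[2]),np.sin(p[2])],[-np.sin(p[2]),np.cos(p[2])]])@(w[:2]-p[:2]))
for a,b in zip(ct,cs):
    A=ray(T,tc(a),32);B=ray(S,sc(b),32); print(np.round(A[:2]),np.round(B[:2]),np.round(inv(A)),np.round(inv(B)))
# cover edge ends, angle
for th in (1.75,1.85,1.95,2.05):
    X=np.array([[s*117,140.5-59.5*np.cos(th),36.5+59.5*np.sin(th)] for s in(1,-1)])
    print(th,np.round((proj(T,W(p,X))-[195,155])*3.4),np.round((proj(S,W(p,X))-[175,130])*3.3))
np.save("tray.npy",p)
```

```text
[ 5.64399429e+02  3.85944465e+01 -1.50216144e-01] [ 1.5 -0.5  0.3 -0.6 -0.5  0.1  1.3 -0.2  0.1 -1.3 -2.9 -0.3]
[652.  46.] [653.  45.] [86. 20.] [87. 19.]
[607.  17.] [609.  18.] [ 45. -15.] [ 47. -14.]
[562.  35.] [563.  34.] [-2. -4.] [-1. -4.]
[523.  58.] [524.  58.] [-44.  13.] [-43.  13.]
[478.  46.] [478.  46.] [-87.  -5.] [-87.  -6.]
1.75 [[116.  31.]
 [ 37. 473.]] [[421.  29.]
 [ 41. 165.]]
1.85 [[106.  30.]
 [ 26. 472.]] [[416.  26.]
 [ 37. 161.]]
1.95 [[ 96.  30.]
 [ 16. 471.]] [[411.  24.]
 [ 34. 159.]]
2.05 [[ 87.  30.]
 [  7. 470.]] [[406.  23.]
 [ 31. 157.]]
```

Fit is good: tray at (564, 39) with yaw -0.15, dark_2 at tray (-1.5,-4), dark_1 at tray (46,-15). I move over the tray and turn so that tool x lies along tray +y.

Request:
send_rows --series '[{"dx": 3.2, "dy": -2.7, "az": -0.12, "hand": 0.9}, {"dx": 6.4, "dy": -5.3, "az": -0.24, "hand": 0.9}, {"dx": 9.6, "dy": -8.0, "az": -0.36, "hand": 0.9}, {"dx": 12.8, "dy": -10.7, "az": -0.48, "hand": 0.9}, {"dx": 16.0, "dy": -13.3, "az": -0.6, "hand": 0.9}, {"dx": 19.1, "dy": -16.0, "az": -0.72, "hand": 0.9}, {"dx": 22.3, "dy": -18.7, "az": -0.84, "hand": 0.9}, {"dx": 25.5, "dy": -21.3, "az": -0.95, "hand": 0.9}, {"dx": 28.7, "dy": -24.0, "az": -1.008, "hand": 0.9}, {"dx": 31.9, "dy": -26.7, "az": -1.008, "hand": 0.9}]'

```text
invalid input at $.series[0]: expected keys ax, ay, az, dx, dy, dz, hand
```

Request:
send_rows --series '[{"ax": 0, "ay": 0, "dz": 0, "dx": 3.2, "dy": -2.7, "az": -0.12, "hand": 0.9}, {"ax": 0, "ay": 0, "dz": 0, "dx": 6.4, "dy": -5.3, "az": -0.24, "hand": 0.9}, {"ax": 0, "ay": 0, "dz": 0, "dx": 9.6, "dy": -8.0, "az": -0.36, "hand": 0.9}, {"ax": 0, "ay": 0, "dz": 0, "dx": 12.8, "dy": -10.7, "az": -0.48, "hand": 0.9}, {"ax": 0, "ay": 0, "dz": 0, "dx": 16.0, "dy": -13.3, "az": -0.6, "hand": 0.9}, {"ax": 0, "ay": 0, "dz": 0, "dx": 19.1, "dy": -16.0, "az": -0.72, "hand": 0.9}, {"ax": 0, "ay": 0, "dz": 0, "dx": 22.3, "dy": -18.7, "az": -0.84, "hand": 0.9}, {"ax": 0, "ay": 0, "dz": 0, "dx": 25.5, "dy": -21.3, "az": -0.95, "hand": 0.9}, {"ax": 0, "ay": 0, "dz": 0, "dx": 28.7, "dy": -24.0, "az": -1.008, "hand": 0.9}, {"ax": 0, "ay": 0, "dz": 0, "dx": 31.9, "dy": -26.7, "az": -1.008, "hand": 0.9}]'

```text
clock: 1.1
eef_pos: [446.1, -221.3, 203.3]
tool_rot: [-3.141, -0.0, 1.422]
force: [0.7, 0.7, 0.2]
width: 8.5
gripper_force: 0.0
```

Request:
send_rows --series '[{"ax": 0, "ay": 0, "az": 0, "dz": 0, "dx": 4.0, "dy": 1.3, "hand": 0.9}, {"ax": 0, "ay": 0, "az": 0, "dz": 0, "dx": 8.0, "dy": 2.6, "hand": 0.9}, {"ax": 0, "ay": 0, "az": 0, "dz": 1, "dx": 12.0, "dy": 3.9, "hand": 0.9}, {"ax": 0, "ay": 0, "az": 0, "dz": 3, "dx": 16.0, "dy": 5.2, "hand": 0.9}, {"ax": 0, "ay": 0, "az": 0, "dz": 6, "dx": 20.0, "dy": 6.5, "hand": 0.9}, {"ax": 0, "ay": 0, "az": 0, "dz": 9, "dx": 23.6, "dy": 7.7, "hand": 0.9}, {"ax": 0, "ay": 0, "az": 0, "dz": 13, "dx": 23.6, "dy": 7.7, "hand": 0.9}, {"ax": 0, "ay": 0, "az": 0, "dz": 15, "dx": 23.6, "dy": 7.7, "hand": 0.9}, {"ax": 0, "ay": 0, "az": 0, "dz": 15, "dx": 23.6, "dy": 7.7, "hand": 0.9}, {"ax": 0, "ay": 0, "az": 0, "dz": 15, "dx": 23.6, "dy": 7.7, "hand": 0.9}]'

```text
clock: 2.1
eef_pos: [557.3, -1.1, 53.6]
tool_rot: [-3.141, 0.0, 1.421]
force: [-0.2, -0.1, 0.2]
width: 8.6
gripper_force: 0.0
```

Request:
send_rows --series '[{"ax": 0, "ay": 0, "az": 0, "dz": 1.3, "dx": 0, "dy": 0, "hand": 0.9}, {"ax": 0, "ay": 0, "az": 0, "dz": 2.3, "dx": 0, "dy": 0, "hand": 0.9}, {"ax": 0, "ay": 0, "az": 0, "dz": 2.6, "dx": 0, "dy": 0, "hand": 0.9}, {"ax": 0, "ay": 0, "az": 0, "dz": 2.6, "dx": 0, "dy": 0, "hand": 0.9}, {"ax": 0, "ay": 0, "az": 0, "dz": 2.6, "dx": 0.5, "dy": 0, "hand": 0.9}, {"ax": 0, "ay": 0, "az": 0, "dz": 2.6, "dx": 1.0, "dy": 0, "hand": 0.9}, {"ax": 0, "ay": 0, "az": 0, "dz": 2.6, "dx": 1.5, "dy": 0, "hand": 0.9}, {"ax": 0, "ay": 0, "az": 0, "dz": 2.6, "dx": 2.0, "dy": 0, "hand": 0.9}, {"ax": 0, "ay": 0, "az": 0, "dz": 2.6, "dx": 2.5, "dy": 0, "hand": 0.9}, {"ax": 0, "ay": 0, "az": 0, "dz": 2.6, "dx": 3.0, "dy": 0, "hand": 0.9}]'

```text
clock: 3.1
eef_pos: [561.9, 29.3, 27.6]
tool_rot: [3.141, -0.0, 1.421]
force: [0.6, -0.6, -0.6]
width: 8.6
gripper_force: 0.0
```

```bash
cat >> h.py <<'E'
def snap(k,a=(150,330,190,400),b=(110,310,165,385)):
    from cell import get_image
    o=[]
    for n,r in(("top",a),("side",b)):
        d=get_image(n); i=d["pixels"][r[0]:r[1],r[2]:r[3],::-1]
        np.savez(f"{n}{k}.npz",**d)
        o.append(cv2.convertScaleAbs(cv2.resize(i,(400,380),interpolation=cv2.INTER_CUBIC),alpha=1.5))
    cv2.imwrite(f"pics/{k}.png",np.hstack(o))
E
python3 -c "from h import *;snap('p1')"
```

```text
(no output)
```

View pics/p1.png

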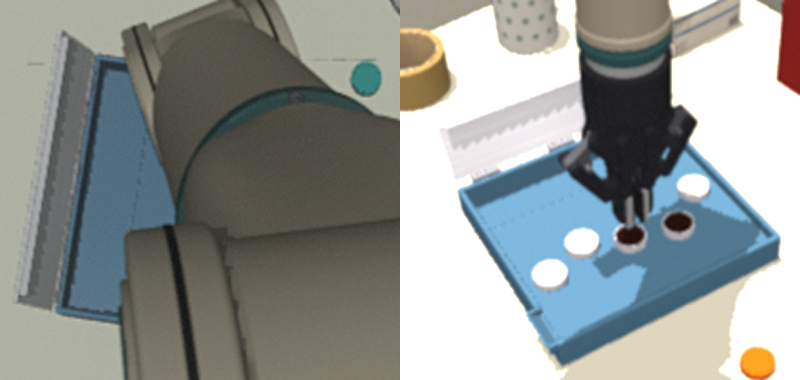

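Run:
```python
from h import *
S=dict(np.load("sidep1.npz"))
f=lambda u:np.round((u-[165,110])*[400/220,380/200]+[400,0])
print(f(proj(S,[[561.9,29.3,27.6],[561.9,29.3,60],[562.5,34.5,32],[557.5,-1,27.6]])))
print(ray(S,[(630-400)*220/400+165,238*200/380+110],32))
```

```text
[[633. 242.]
 [632. 216.]
 [630. 235.]
 [650. 262.]]
[560.48367817  31.48709906  32.        ]
```

Run:
```python
from h import *
S=dict(np.load("sidep1.npz"))
i=S["pixels"][150:260,235:345,::-1]
i=cv2.resize(i,(600,600),interpolation=cv2.INTER_CUBIC)
i=(255*(i/255.)**.5).astype("uint8")
cv2.imwrite("pics/p1c.png",i)
```

```text
(no output)
```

View pics/p1c.png

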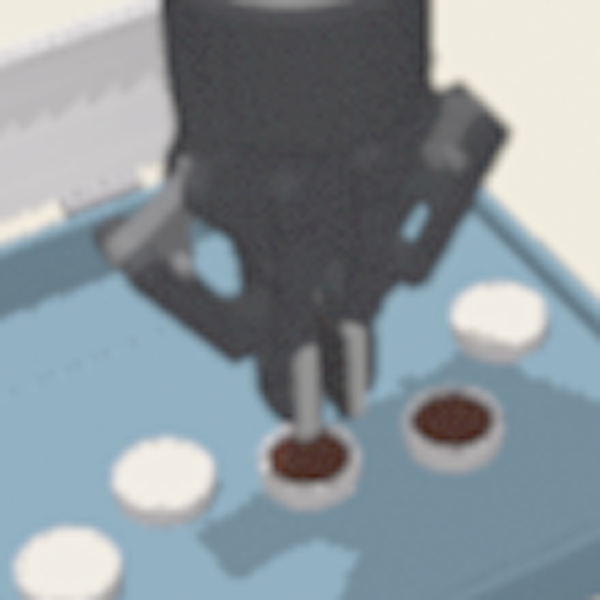

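The close crop shows the fingertips still hovering above dark_2 (crop 310,455), so the pellet hasn't moved and the tips are higher than I assumed. I back off and feel my way down behind it.

Request:
send_rows --series '[{"ax": 0, "ay": 0, "az": 0, "dz": -0.5, "dx": -1.5, "dy": 0, "hand": 0.9}, {"ax": 0, "ay": 0, "az": 0, "dz": -0.5, "dx": -3.5, "dy": 0, "hand": 0.9}, {"ax": 0, "ay": 0, "az": 0, "dz": -0.2, "dx": -4.0, "dy": 0, "hand": 0.9}, {"ax": 0, "ay": 0, "az": 0, "dz": 0, "dx": -4.0, "dy": 0, "hand": 0.9}, {"ax": 0, "ay": 0, "az": 0, "dz": 0.1, "dx": -4.0, "dy": 0, "hand": 0.9}, {"ax": 0, "ay": 0, "az": 0, "dz": 0.2, "dx": -4.0, "dy": 0, "hand": 0.9}, {"ax": 0, "ay": 0, "az": 0, "dz": 0.2, "dx": -4.0, "dy": 0, "hand": 0.9}]'

```text
clock: 3.9
eef_pos: [555.8, -9.8, 25.3]
tool_rot: [-3.141, -0.001, 1.422]
force: [0.4, 0.4, -0.1]
width: 8.7
gripper_force: 0.0
```

Run:
```python
from h import *
from cell import *
s=read_state();print(s["eef_pos"],s["force"],s["qpos"])
d=get_image("side");np.savez("sidep2.npz",**d)
e=s["eef_pos"];print("tcp in crop",(proj(d,[e])-[235,150])*600/110)
i=cv2.resize(d["pixels"][150:260,235:345,::-1],(600,600),interpolation=cv2.INTER_CUBIC)
cv2.imwrite("pics/p2c.png",(255*(i/255.)**.5).astype("uint8"))
```

```text
[555.81513739  -9.79180376  25.31590076] [ 0.40455145  0.37163088 -0.12551104] [ 0.08974852  0.75890514 -0.18903443  1.91546952  0.27585857  0.49220522
 -0.441354  ]
tcp in crop [[381.19167324 558.64120663]]
```

View pics/p2c.png

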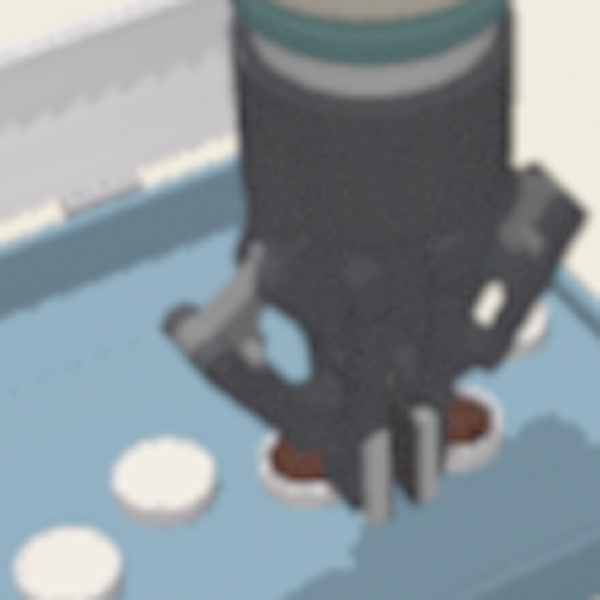

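The tips, at crop (400,512), still sit roughly 20 mm above the deck, while the TCP projects to (381,559). I descend in small steps and watch the force.

Request:
send_rows --series '[{"ax": 0, "ay": 0, "az": 0, "dz": 0.2, "dx": 0, "dy": 0, "hand": 0.9}, {"ax": 0, "ay": 0, "az": 0, "dz": 0.4, "dx": 0, "dy": 0, "hand": 0.9}, {"ax": 0, "ay": 0, "az": 0, "dz": 0.6, "dx": 0, "dy": 0, "hand": 0.9}, {"ax": 0, "ay": 0, "az": 0, "dz": 0.6, "dx": 0, "dy": 0, "hand": 0.9}]'

```text
clock: 4.35
eef_pos: [555.5, -10.9, 19.2]
tool_rot: [-3.141, 0.0, 1.421]
force: [-0.9, 0.2, -0.7]
width: 8.6
gripper_force: 0.0
```

Request:
send_rows --series '[{"ax": 0, "ay": 0, "az": 0, "dz": 0.2, "dx": 0, "dy": 0, "hand": 0.9}, {"ax": 0, "ay": 0, "az": 0, "dz": 0.4, "dx": 0, "dy": 0, "hand": 0.9}, {"ax": 0, "ay": 0, "az": 0, "dz": 0.6, "dx": 0, "dy": 0, "hand": 0.9}, {"ax": 0, "ay": 0, "az": 0, "dz": 0.7, "dx": 0, "dy": 0, "hand": 0.9}]'

```text
clock: 4.75
eef_pos: [555.7, -10.9, 12.3]
tool_rot: [-3.141, 0.0, 1.421]
force: [-0.1, -0.2, 0.1]
width: 8.9
gripper_force: 0.0
```

Request:
send_rows --series '[{"ax": 0, "ay": 0, "az": 0, "dz": 0.1, "dx": 0, "dy": 0, "hand": 0.9}, {"ax": 0, "ay": 0, "az": 0, "dz": 0.2, "dx": 0, "dy": 0, "hand": 0.9}, {"ax": 0, "ay": 0, "az": 0, "dz": 0.3, "dx": 0, "dy": 0, "hand": 0.9}]'

```text
clock: 5.05
eef_pos: [555.9, -10.9, 9.5]
tool_rot: [3.141, -0.0, 1.421]
force: [0.9, -0.7, 0.3]
width: 8.4
gripper_force: 0.0
```

Request:
send_rows --series '[{"ax": 0, "ay": 0, "az": 0, "dz": 0.1, "dx": 0, "dy": 0, "hand": 0.9}, {"ax": 0, "ay": 0, "az": 0, "dz": 0.2, "dx": 0, "dy": 0, "hand": 0.9}, {"ax": 0, "ay": 0, "az": 0, "dz": 0.3, "dx": 0, "dy": 0, "hand": 0.9}]'

```text
clock: 5.35
eef_pos: [555.8, -10.9, 6.5]
tool_rot: [3.142, 0.0, 1.421]
force: [-0.1, -0.1, -0.5]
width: 8.4
gripper_force: 0.0
```

Run:
```python
from h import *
from cell import *
s=read_state();print(s["eef_pos"],s["force"])
d=get_image("side")
e=s["eef_pos"];print("tcp in crop",(proj(d,[e])-[235,150])*600/110)
i=cv2.resize(d["pixels"][150:270,235:355,::-1],(600,600),interpolation=cv2.INTER_CUBIC)
cv2.imwrite("pics/p3c.png",(255*(i/255.)**.5).astype("uint8"))
```

```text
[555.8226553  -10.91213275   6.46678517] [-0.1458896  -0.07007173 -0.49562762]
tcp in crop [[384.69566768 601.81333688]]
```

View pics/p3c.png

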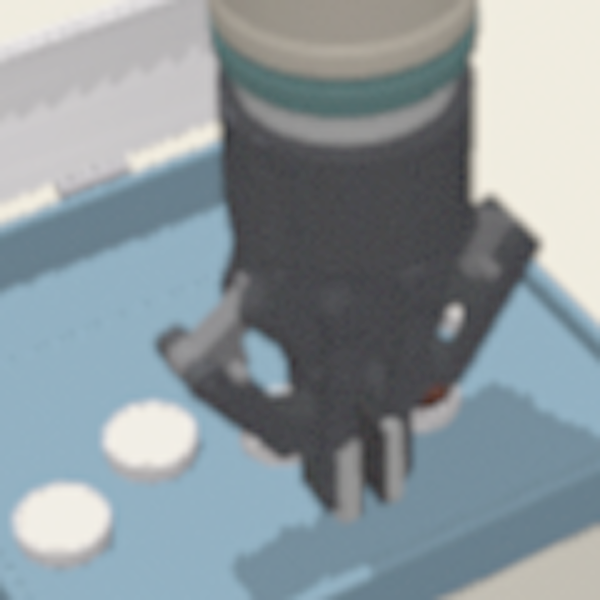

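Run:
```python
from h import *
S=dict(np.load("side0.npz"))
yd=np.array([.1497,.9887])
for e,uv in (([561.9,29.3,27.6],(328,425,5.4545)),([555.8,-9.8,25.3],(400,512,5.4545)),([555.8,-10.9,6.5],(371,508,5.))):
    u=np.array(uv[:2])/uv[2]+[235,150]
    for off in (11,0):
        xy=np.array(e[:2])-off*yd
        zs=np.arange(0,80,1.); P=proj(S,np.c_[np.tile(xy,(80,1)),zs]); k=np.argmin(np.linalg.norm(P-u,axis=1))
        print(off,zs[k],zs[k]-e[2],P[k]-u)
```

```text
11 59.0 31.4 [0.54548192 0.11352583]
0 50.0 22.4 [-2.58227097  0.12138128]
11 56.0 30.7 [-0.31059669 -0.19219901]
0 46.0 20.7 [-3.6997259  -0.00589411]
11 38.0 31.5 [-0.57920119  0.03510926]
0 28.0 21.5 [-3.9294564   0.09016543]
```

Request:
send_rows --series '[{"ax": 0, "ay": 0, "az": 0, "dz": 0.1, "dx": 0, "dy": 0, "hand": 0.9}, {"ax": 0, "ay": 0, "az": 0, "dz": 0.2, "dx": 0, "dy": 0, "hand": 0.9}, {"ax": 0, "ay": 0, "az": 0, "dz": 0.3, "dx": 0, "dy": 0, "hand": 0.9}, {"ax": 0, "ay": 0, "az": 0, "dz": 0.4, "dx": 0, "dy": 0, "hand": 0.9}]'

```text
clock: 5.8
eef_pos: [555.8, -10.9, 2.4]
tool_rot: [3.142, -0.0, 1.421]
force: [-0.5, 0.1, -0.7]
width: 8.7
gripper_force: 0.0
```

Request:
send_rows --series '[{"ax": 0, "ay": 0, "az": 0, "dz": 0.1, "dx": 0, "dy": 0, "hand": 0.9}, {"ax": 0, "ay": 0, "az": 0, "dz": 0.2, "dx": 0, "dy": 0, "hand": 0.9}, {"ax": 0, "ay": 0, "az": 0, "dz": 0.3, "dx": 0, "dy": 0, "hand": 0.9}, {"ax": 0, "ay": 0, "az": 0, "dz": 0.4, "dx": 0, "dy": 0, "hand": 0.9}]'

```text
clock: 6.2
eef_pos: [555.8, -10.9, -1.6]
tool_rot: [3.142, 0.0, 1.421]
force: [0.9, -0.4, -0.6]
width: 8.5
gripper_force: 0.0
```

Request:
send_rows --series '[{"ax": 0, "ay": 0, "az": 0, "dz": 0.1, "dx": 0, "dy": 0, "hand": 0.9}, {"ax": 0, "ay": 0, "az": 0, "dz": 0.2, "dx": 0, "dy": 0, "hand": 0.9}, {"ax": 0, "ay": 0, "az": 0, "dz": 0.3, "dx": 0, "dy": 0, "hand": 0.9}, {"ax": 0, "ay": 0, "az": 0, "dz": 0.3, "dx": 0, "dy": 0, "hand": 0.9}]'

```text
clock: 6.6
eef_pos: [555.9, -10.9, -3.4]
tool_rot: [3.141, 0.0, 1.421]
force: [-2.2, -0.4, 9.7]
width: 8.6
gripper_force: 5.0
```

Contact: the deck is at a reported z of about -3.3, so the tips are about 27 mm above the reported TCP. I lift 4 mm and push dark_2.

Request:
send_rows --series '[{"ax": 0, "ay": 0, "az": 0, "dz": -0.4, "dx": 0, "dy": 0, "hand": 0.9}, {"ax": 0, "ay": 0, "az": 0, "dz": -0.4, "dx": 0.5, "dy": 0, "hand": 0.9}, {"ax": 0, "ay": 0, "az": 0, "dz": -0.4, "dx": 1.2, "dy": 0, "hand": 0.9}, {"ax": 0, "ay": 0, "az": 0, "dz": -0.4, "dx": 1.7, "dy": 0, "hand": 0.9}, {"ax": 0, "ay": 0, "az": 0, "dz": -0.4, "dx": 2.2, "dy": 0, "hand": 0.9}, {"ax": 0, "ay": 0, "az": 0, "dz": -0.4, "dx": 2.7, "dy": 0, "hand": 0.9}, {"ax": 0, "ay": 0, "az": 0, "dz": -0.4, "dx": 3.2, "dy": 0, "hand": 0.9}, {"ax": 0, "ay": 0, "az": 0, "dz": -0.4, "dx": 3.8, "dy": 0, "hand": 0.9}, {"ax": 0, "ay": 0, "az": 0, "dz": -0.4, "dx": 4.4, "dy": 0, "hand": 0.9}, {"ax": 0, "ay": 0, "az": 0, "dz": -0.4, "dx": 5.0, "dy": 0, "hand": 0.9}]'

```text
clock: 7.6
eef_pos: [563.4, 39.1, -0.5]
tool_rot: [3.142, -0.0, 1.421]
force: [-0.0, -0.6, 0.9]
width: 8.7
gripper_force: 0.0
```

```bash
cat >> h.py <<'E'
def dark(k):
    "dark-face blobs (reddish, dark) inside the tray, side view, in tray coordinates on deck / in trough"
    from cell import get_image
    p=np.load("tray.npy");d=get_image("side");np.savez(f"side{k}.npz",**d)
    for nm in("dark","pale"):
        a=d["pixels"].astype(int)
        m=((a[...,0]-a[...,2]>8)&(a.max(2)<110)) if nm=="dark" else (a.min(2)>140)
        m[:120]=0;m[300:]=0;m[:,:195]=0;m[:,380:]=0
        n,l,st,c=cv2.connectedComponentsWithStats(m.astype("uint8"))
        for i in range(1,n):
            if 20<st[i,4]<600:
                o=[]
                for z in(32,14):
                    w=ray(d,c[i],z)[:2]-p[:2];o.append(np.round([np.cos(p[2])*w[0]+np.sin(p[2])*w[1],-np.sin(p[2])*w[0]+np.cos(p[2])*w[1]]))
                if abs(o[0][0])<125 and abs(o[0][1])<150: print(nm,st[i,4],np.round(c[i]),"deck",o[0],"trough",o[1])
E
python3 -c "from h import *;dark('p4')"
```

```text
dark 93 [317. 227.] deck [ 46. -14.] trough [56.  2.]
pale 160 [326. 207.] deck [87. 21.] trough [99. 38.]
pale 181 [264. 236.] deck [-44.  16.] trough [-37.  33.]
pale 223 [247. 253.] deck [-87.  -5.] trough [-81.  11.]
```

Request:
send_rows --series '[{"ax": 0, "ay": 0, "az": 0, "dz": 0, "dx": 0.8, "dy": 0, "hand": 0.9}, {"ax": 0, "ay": 0, "az": 0, "dz": 0, "dx": 1.6, "dy": 0, "hand": 0.9}, {"ax": 0, "ay": 0, "az": 0, "dz": 0, "dx": 2.4, "dy": 0, "hand": 0.9}, {"ax": 0, "ay": 0, "az": 0, "dz": 0, "dx": 3.2, "dy": 0, "hand": 0.9}, {"ax": 0, "ay": 0, "az": 0, "dz": 0, "dx": 4.0, "dy": 0, "hand": 0.9}, {"ax": 0, "ay": 0, "az": 0, "dz": 0, "dx": 4.8, "dy": 0, "hand": 0.9}, {"ax": 0, "ay": 0, "az": 0, "dz": 0, "dx": 5.6, "dy": 0, "hand": 0.9}, {"ax": 0, "ay": 0, "az": 0, "dz": 0, "dx": 6.4, "dy": 0, "hand": 0.9}, {"ax": 0, "ay": 0, "az": 0, "dz": 0, "dx": 7.2, "dy": 0, "hand": 0.9}, {"ax": 0, "ay": 0, "az": 0, "dz": 0, "dx": 7.8, "dy": 0, "hand": 0.9}]'

```text
clock: 8.65
eef_pos: [575.1, 116.6, -0.5]
tool_rot: [3.141, -0.0, 1.421]
force: [-0.3, -0.5, 0.3]
width: 8.7
gripper_force: 0.2
```

```bash
python3 -c "from h import *;dark('p5');snap('p5v')"
```

```text
dark 96 [318. 227.] deck [ 47. -14.] trough [57.  2.]
pale 65 [330. 208.] deck [92. 15.] trough [103.  31.]
pale 181 [264. 237.] deck [-45.  15.] trough [-38.  32.]
pale 164 [245. 252.] deck [-88.  -1.] trough [-82.  15.]
```

Request:
send_rows --series '[{"ax": 0, "ay": 0, "az": 0, "dz": -3, "dx": 0, "dy": 0, "hand": 0.9}, {"ax": 0, "ay": 0, "az": 0, "dz": -4, "dx": -3, "dy": 0.5, "hand": 0.9}, {"ax": 0, "ay": 0, "az": 0, "dz": -4, "dx": -7, "dy": 2, "hand": 0.9}, {"ax": 0, "ay": 0, "az": 0, "dz": -4, "dx": -10.5, "dy": 4, "hand": 0.9}, {"ax": 0, "ay": 0, "az": 0, "dz": -4, "dx": -12.8, "dy": 4.8, "hand": 0.9}, {"ax": 0, "ay": 0, "az": 0, "dz": -3, "dx": -12.8, "dy": 4.8, "hand": 0.9}, {"ax": 0, "ay": 0, "az": 0, "dz": -1.5, "dx": -12.8, "dy": 4.8, "hand": 0.9}, {"ax": 0, "ay": 0, "az": 0, "dz": -0.5, "dx": -12.8, "dy": 4.8, "hand": 0.9}, {"ax": 0, "ay": 0, "az": 0, "dz": 0, "dx": -12.8, "dy": 4.8, "hand": 0.9}, {"ax": 0, "ay": 0, "az": 0, "dz": 0, "dx": -12.8, "dy": 4.8, "hand": 0.9}]'

```text
clock: 9.8
eef_pos: [602.1, -16.6, -1.8]
tool_rot: [-3.139, -0.0, 1.423]
force: [-1.1, -1.3, 0.1]
width: 8.4
gripper_force: 0.0
```

```bash
python3 -c "from h import *;dark('p6')"
```

```text
dark 22 [264. 205.] deck [-6. 87.] trough [  2. 106.]
pale 28 [264. 208.] deck [-10.  79.] trough [-1. 98.]
pale 209 [264. 237.] deck [-44.  14.] trough [-36.  31.]
pale 225 [247. 253.] deck [-87.  -5.] trough [-81.  11.]
pale 597 [302. 287.] deck [ -48. -116.] trough [ -40. -103.]
```

Request:
send_rows --series '[{"ax": 0, "ay": 0, "az": 0, "dz": 0, "dx": 0.6, "dy": 0, "hand": 0.9}, {"ax": 0, "ay": 0, "az": 0, "dz": 0, "dx": 1.2, "dy": 0, "hand": 0.9}, {"ax": 0, "ay": 0, "az": 0, "dz": 0, "dx": 1.8, "dy": 0, "hand": 0.9}, {"ax": 0, "ay": 0, "az": 0, "dz": 0, "dx": 2.4, "dy": 0, "hand": 0.9}, {"ax": 0, "ay": 0, "az": 0, "dz": 0, "dx": 3.0, "dy": 0, "hand": 0.9}, {"ax": 0, "ay": 0, "az": 0, "dz": 0, "dx": 3.6, "dy": 0, "hand": 0.9}, {"ax": 0, "ay": 0, "az": 0, "dz": 0, "dx": 4.2, "dy": 0, "hand": 0.9}, {"ax": 0, "ay": 0, "az": 0, "dz": 0, "dx": 4.8, "dy": 0, "hand": 0.9}, {"ax": 0, "ay": 0, "az": 0, "dz": 0, "dx": 5.4, "dy": 0, "hand": 0.9}, {"ax": 0, "ay": 0, "az": 0, "dz": 0, "dx": 6.0, "dy": 0, "hand": 0.9}]'

```text
clock: 10.85
eef_pos: [612.3, 41.7, -0.5]
tool_rot: [-3.142, -0.0, 1.421]
force: [-0.3, 0.5, 0.8]
width: 8.3
gripper_force: 0.2
```

Request:
send_rows --series '[{"ax": 0, "ay": 0, "az": 0, "dz": 0, "dx": 0.6, "dy": 0, "hand": 0.9}, {"ax": 0, "ay": 0, "az": 0, "dz": 0, "dx": 1.3, "dy": 0, "hand": 0.9}, {"ax": 0, "ay": 0, "az": 0, "dz": 0, "dx": 2.0, "dy": 0, "hand": 0.9}, {"ax": 0, "ay": 0, "az": 0, "dz": 0, "dx": 2.7, "dy": 0, "hand": 0.9}, {"ax": 0, "ay": 0, "az": 0, "dz": 0, "dx": 3.4, "dy": 0, "hand": 0.9}, {"ax": 0, "ay": 0, "az": 0, "dz": 0, "dx": 4.1, "dy": 0, "hand": 0.9}, {"ax": 0, "ay": 0, "az": 0, "dz": 0, "dx": 4.8, "dy": 0, "hand": 0.9}, {"ax": 0, "ay": 0, "az": 0, "dz": 0, "dx": 5.5, "dy": 0, "hand": 0.9}, {"ax": 0, "ay": 0, "az": 0, "dz": 0, "dx": 6.2, "dy": 0, "hand": 0.9}, {"ax": 0, "ay": 0, "az": 0, "dz": 0, "dx": 6.8, "dy": 0, "hand": 0.9}]'

```text
clock: 11.85
eef_pos: [622.5, 109.2, -0.5]
tool_rot: [3.142, -0.0, 1.421]
force: [0.4, -0.1, 0.8]
width: 8.9
gripper_force: 0.2
```

Request:
send_rows --series '[{"ax": 0, "ay": 0, "az": 0, "dz": -3, "dx": 0, "dy": 0, "hand": 0.9}, {"ax": 0, "ay": 0, "az": 0, "dz": -7, "dx": -2, "dy": 0, "hand": 0.9}, {"ax": 0, "ay": 0, "az": 0, "dz": -11, "dx": -4, "dy": 0, "hand": 0.9}, {"ax": 0, "ay": 0, "az": 0, "dz": -15, "dx": -4, "dy": 0, "hand": 0.9}, {"ax": 0, "ay": 0, "az": 0, "dz": -18, "dx": -4, "dy": 0, "hand": 0.9}, {"ax": 0, "ay": 0, "az": 0, "dz": -18, "dx": -4, "dy": 0, "hand": 0.9}]'

```text
clock: 12.45
eef_pos: [619.8, 69.7, 184.6]
tool_rot: [3.133, -0.003, 1.42]
force: [0.7, 0.3, 0.5]
width: 8.7
gripper_force: 0.0
```

```bash
python3 -c "from h import *;dark('p7');snap('p7v')"
```

```text
dark 21 [264. 205.] deck [-6. 87.] trough [  3. 106.]
pale 31 [287. 199.] deck [38. 80.] trough [48. 98.]
pale 199 [264. 237.] deck [-44.  14.] trough [-36.  31.]
pale 220 [247. 253.] deck [-87.  -5.] trough [-81.  11.]
```

View pics/p7v.png

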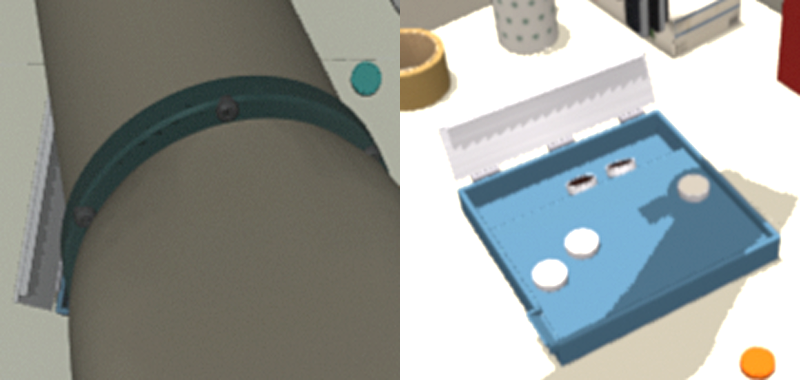

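View p7v: both darks are in the trough at (581,183) and (620,166), and the three pales haven't moved. The darks look tilted, leaning on the deck-side wall with a thin face and a broad rim. I press each one gently flat from above.

Request:
send_rows --series '[{"ax": 0, "ay": 0, "az": 0, "dz": 4, "dx": 3, "dy": 0, "hand": 0.9}, {"ax": 0, "ay": 0, "az": 0, "dz": 8.5, "dx": 5.8, "dy": 0, "hand": 0.9}, {"ax": 0, "ay": 0, "az": 0, "dz": 13, "dx": 5.8, "dy": 0, "hand": 0.9}, {"ax": 0, "ay": 0, "az": 0, "dz": 16, "dx": 5.8, "dy": 0, "hand": 0.9}, {"ax": 0, "ay": 0, "az": 0, "dz": 17, "dx": 5.8, "dy": 0, "hand": 0.9}, {"ax": 0, "ay": 0, "az": 0, "dz": 17.4, "dx": 5.8, "dy": 0, "hand": 0.9}, {"ax": 0, "ay": 0, "az": 0, "dz": 17.4, "dx": 5.8, "dy": 0, "hand": 0.9}]'

```text
clock: 13.3
eef_pos: [625.4, 126.2, 5.7]
tool_rot: [3.141, -0.0, 1.42]
force: [0.3, 0.4, 0.4]
width: 8.7
gripper_force: 0.0
```

Request:
send_rows --series '[{"ax": 0, "ay": 0, "az": 0, "dz": 0.3, "dx": 0, "dy": 0, "hand": 0.9}, {"ax": 0, "ay": 0, "az": 0, "dz": 0.6, "dx": 0, "dy": 0, "hand": 0.9}, {"ax": 0, "ay": 0, "az": 0, "dz": 0.6, "dx": 0, "dy": 0, "hand": 0.9}]'

```text
clock: 13.6
eef_pos: [625.5, 126.2, 0.3]
tool_rot: [3.14, -0.0, 1.421]
force: [0.0, -0.3, 0.1]
width: 8.5
gripper_force: 0.0
```

Request:
send_rows --series '[{"ax": 0, "ay": 0, "az": 0, "dz": 0.2, "dx": 0, "dy": 0, "hand": 0.9}, {"ax": 0, "ay": 0, "az": 0, "dz": 0.4, "dx": 0, "dy": 0, "hand": 0.9}, {"ax": 0, "ay": 0, "az": 0, "dz": 0.5, "dx": 0, "dy": 0, "hand": 0.9}, {"ax": 0, "ay": 0, "az": 0, "dz": 0.5, "dx": 0, "dy": 0, "hand": 0.9}]'

```text
clock: 14.0
eef_pos: [624.9, 126.2, -5.7]
tool_rot: [-3.141, 0.0, 1.421]
force: [-0.6, -0.1, 0.3]
width: 8.6
gripper_force: 0.0
```

Request:
send_rows --series '[{"ax": 0, "ay": 0, "az": 0, "dz": 0.2, "dx": 0, "dy": 0, "hand": 0.9}, {"ax": 0, "ay": 0, "az": 0, "dz": 0.4, "dx": 0, "dy": 0, "hand": 0.9}, {"ax": 0, "ay": 0, "az": 0, "dz": 0.5, "dx": 0, "dy": 0, "hand": 0.9}, {"ax": 0, "ay": 0, "az": 0, "dz": 0.5, "dx": 0, "dy": 0, "hand": 0.9}]'

```text
clock: 14.4
eef_pos: [624.9, 126.3, -10.7]
tool_rot: [-3.141, 0.0, 1.421]
force: [0.4, 0.5, 0.4]
width: 8.4
gripper_force: 0.0
```

Request:
send_rows --series '[{"ax": 0, "ay": 0, "az": 0, "dz": -3, "dx": 0, "dy": 0, "hand": 0.9}, {"ax": 0, "ay": 0, "az": 0, "dz": -7, "dx": -1, "dy": 0, "hand": 0.9}, {"ax": 0, "ay": 0, "az": 0, "dz": -11, "dx": -3, "dy": 0, "hand": 0.9}, {"ax": 0, "ay": 0, "az": 0, "dz": -15, "dx": -5, "dy": 0, "hand": 0.9}, {"ax": 0, "ay": 0, "az": 0, "dz": -19, "dx": -5.8, "dy": 0, "hand": 0.9}, {"ax": 0, "ay": 0, "az": 0, "dz": -19, "dx": -5.8, "dy": 0, "hand": 0.9}]'

```text
clock: 15.0
eef_pos: [620.5, 67.3, 185.8]
tool_rot: [3.13, -0.002, 1.418]
force: [0.9, 0.1, 0.5]
width: 8.3
gripper_force: 0.0
```

Run:
```python
from h import *
from cell import get_image
p=np.load("tray.npy");S=get_image("side");old=dict(np.load("sidep7.npz"))
c,s=np.cos(p[2]),np.sin(p[2])
def pr(X): X=np.array(X,float);W=np.c_[p[0]+c*X[:,0]-s*X[:,1],p[1]+s*X[:,0]+c*X[:,1],X[:,2]];return proj(S,W)
a=np.linspace(0,2*np.pi,41)
for cx in(0,46):
  for cy in (98,106):
    e=pr(np.c_[cx+16*np.cos(a),cy+16*np.sin(a),np.full(41,14)]);print(cx,cy,"flat top bbox",np.round(np.r_[e.min(0),e.max(0)],1),"edge px below centre",np.round(pr([[cx-8,80,24],[cx,80,24]]),1).tolist())
x=S["pixels"].astype(int)
print(abs(x-old["pixels"].astype(int)).max(2)[185:215,250:305].max(0))
for r in range(194,214): print(r," ".join("%3d/%3d"%(x[r,k,0],x[r,k,2]) for k in range(254,276,2)))
```

```text
0 98 flat top bbox [256.2 202.3 273.3 213.7] edge px below centre [[265.1, 211.0], [269.0, 209.4]]
0 106 flat top bbox [254.3 200.  271.3 211.3] edge px below centre [[265.1, 211.0], [269.0, 209.4]]
46 98 flat top bbox [277.7 193.9 294.4 204.9] edge px below centre [[286.9, 202.1], [290.6, 200.6]]
46 106 flat top bbox [275.7 191.6 292.3 202.5] edge px below centre [[286.9, 202.1], [290.6, 200.6]]
[  2   1   2   2   2   2   2   2   2   2   1   2   2   2   2   2   3   2
   2   2   2   2   2   1   2   2   4  27  33  32  93 129 136 149 153 148
 155 155 155 154 145 128  83  46  27  11   2   2   2   2   2   1   2   6
  11]
194  42/ 74  41/ 74  42/ 74  41/ 74  41/ 74  43/ 75  42/ 75  48/ 84  54/ 97  70/125  80/141
195  42/ 75  41/ 74  41/ 73  42/ 74  43/ 74  42/ 75  48/ 86  64/114  70/125  81/141  82/145
196  41/ 73  42/ 74  43/ 75  41/ 73  43/ 75  49/ 86  63/110  79/138  80/142  82/145  82/144
197  41/ 74  41/ 74  43/ 74  47/ 82  52/ 94  61/109  76/134  81/144  82/144  81/144  82/144
198  41/ 73  43/ 75  47/ 82  60/107  72/129  77/134  81/144  81/144  81/144  81/144  81/144
199  42/ 75  51
[... 664 characters left out ...]
  44/ 28  65/ 56 103/ 95 130/127 143/140 118/127  79/134
207  82/144 112/139  85/ 77  78/ 71  85/ 76 116/111 146/143 151/149 140/143 106/134  81/140
208  82/144 106/133 129/124 140/137 126/122 144/141 161/160 146/152 117/142  90/141  82/143
209  81/144  94/132 132/129 147/145 147/145 152/151 150/157 116/151  93/142  82/143  82/144
210  82/144  87/136 121/122 142/140 148/150 131/145 116/149  89/145  83/143  81/144  82/144
211  81/144  84/140 107/116 135/137 128/150  98/141  88/144  81/143  81/143  81/142  83/144
212  82/144  81/141  84/115 105/131  97/145  82/142  82/143  81/143  82/143  82/143  81/143
213  80/141  80/142  77/133  84/137  83/143  80/143  81/143  82/144  81/143  81/143  82/143
```

dark_1's image changed after pressing, so it was tilted and is now settled. I do the same for dark_2.

Request:
send_rows --series '[{"ax": 0, "ay": 0, "az": 0, "dz": 2, "dx": 2, "dy": -2.5, "hand": 0.9}, {"ax": 0, "ay": 0, "az": 0, "dz": 6, "dx": 4.5, "dy": -4.8, "hand": 0.9}, {"ax": 0, "ay": 0, "az": 0, "dz": 10, "dx": 5.8, "dy": -4.8, "hand": 0.9}, {"ax": 0, "ay": 0, "az": 0, "dz": 14, "dx": 5.8, "dy": -4.8, "hand": 0.9}, {"ax": 0, "ay": 0, "az": 0, "dz": 16.5, "dx": 5.8, "dy": -4.8, "hand": 0.9}, {"ax": 0, "ay": 0, "az": 0, "dz": 17.5, "dx": 5.8, "dy": -4.8, "hand": 0.9}, {"ax": 0, "ay": 0, "az": 0, "dz": 18.0, "dx": 5.8, "dy": -4.8, "hand": 0.9}, {"ax": 0, "ay": 0, "az": 0, "dz": 18.4, "dx": 5.8, "dy": -4.8, "hand": 0.9}, {"ax": 0, "ay": 0, "az": 0, "dz": 18.8, "dx": 5.8, "dy": -4.8, "hand": 0.9}, {"ax": 0, "ay": 0, "az": 0, "dz": 19.0, "dx": 5.8, "dy": -4.8, "hand": 0.9}]'

```text
clock: 16.05
eef_pos: [578.4, 133.5, -9.8]
tool_rot: [3.14, -0.001, 1.421]
force: [-0.7, -0.4, 0.1]
width: 8.7
gripper_force: 0.0
```

Request:
send_rows --series '[{"ax": 0, "ay": 0, "az": 0, "dz": 0, "dx": 0, "dy": 0, "hand": 0.9}, {"ax": 0, "ay": 0, "az": 0, "dz": -3, "dx": 0, "dy": 0, "hand": 0.9}, {"ax": 0, "ay": 0, "az": 0, "dz": -7, "dx": -1, "dy": 0, "hand": 0.9}, {"ax": 0, "ay": 0, "az": 0, "dz": -11, "dx": -3, "dy": 0, "hand": 0.9}, {"ax": 0, "ay": 0, "az": 0, "dz": -15, "dx": -5, "dy": 0, "hand": 0.9}, {"ax": 0, "ay": 0, "az": 0, "dz": -19, "dx": -5.8, "dy": 0, "hand": 0.9}, {"ax": 0, "ay": 0, "az": 0, "dz": -19, "dx": -5.8, "dy": 0, "hand": 0.9}, {"ax": 0, "ay": 0, "az": 0, "dz": -19, "dx": -5.8, "dy": 0, "hand": 0.9}]'

```text
clock: 16.85
eef_pos: [569.7, 75.9, 181.1]
tool_rot: [3.138, -0.001, 1.42]
force: [0.1, 0.2, -0.1]
width: 8.4
gripper_force: 0.0
```

Run:
```python
from h import *
dark('p8'); x=dict(np.load("sidep8.npz"))["pixels"].astype(int)
for r in range(188,214): print(r," ".join("%3d/%3d"%(x[r,k,0],x[r,k,2]) for k in range(252,298,2)))
```

```text
dark 50 [285. 198.] deck [36. 83.] trough [ 46. 102.]
dark 51 [264. 207.] deck [-8. 83.] trough [ -0. 102.]
pale 203 [265. 237.] deck [-44.  14.] trough [-37.  31.]
pale 221 [247. 253.] deck [-87.  -5.] trough [-81.  11.]
188  76/125  75/131  61/109  51/ 90  43/ 78  42/ 75  42/ 75  42/ 75  42/ 75  43/ 75  42/ 74  42/ 75  42/ 74  42/ 74  42/ 74  43/ 75  53/ 93  70/124  75/134  82/144  82/144  82/145  82/145
189  72/126  59/105  47/ 84  44/ 77  41/ 74  42/ 75  42/ 75  43/ 75  42/ 75  42/ 74  42/ 75  42/ 74  42/ 75  42/ 75  44/ 77  52/ 94  71/125  80/141  82/144  83/145  82/145  83/145  82/145
190  56/ 98  44/ 80  41/ 75  42/ 76  42/ 75  42/ 75  41/ 74  42/ 75  41/ 74  42/ 74  42/ 74  41/ 74  43/ 76  46/ 81  55/ 97  71/125  81/142  83/145  82/145  82/145  82/145  82/145  83/145
191  43/ 78  42/ 76  41/ 75  42/ 75  43/ 76  43/ 75  41/ 74  43/ 74  42/ 75  43/ 76  42/ 74  44/ 76  47/ 84  61/108  74/130  81/143  82/145  82/146  81/145  82/145  82/144  83/145  83/145
192  43/ 76  42/ 75  42/ 75  42/ 74  43/ 75  42/ 74  42/ 75  42/ 74  41/ 74  43/ 75  43/ 76  52/ 93  62/110  76/134  81/143  8
[... 3309 characters left out ...]
  52/ 75  71/119  82/143  82/143  82/144  82/144  82/144  82/144  83/144  82/144  82/144  82/143  82/144  82/144  82/145  81/143  75/132
211  82/145  81/145  95/141 136/133  79/ 81  62/ 97  73/126  81/141  83/146  82/144  82/144  82/144  82/143  82/144  82/144  82/144  83/144  82/144  82/144  82/144  82/144  75/133  63/109
212  82/145  82/145  87/139 118/128  99/128  76/132  81/144  82/144  82/144  82/144  82/144  81/143  83/144  83/144  82/144  83/144  82/144  82/144  83/144  82/144  82/143  65/114  54/ 94
213  82/145  80/142  83/143  93/137  93/144  82/143  82/144  82/144  82/144  83/144  82/143  83/144  82/144  83/144  82/144  82/144  83/144  82/144  82/144  83/145  78/137  58/102  54/ 93
```

Both darks now lie flat in the trough (full dark faces at pixels (264,207) and (285,198)). Next I move over and behind the cover.

Request:
send_rows --series '[{"ax": 0, "ay": 0, "az": 0, "dz": 0, "dx": 4, "dy": 0, "hand": 0.9}, {"ax": 0, "ay": 0, "az": 0, "dz": 0, "dx": 8, "dy": 0, "hand": 0.9}, {"ax": 0, "ay": 0, "az": 0, "dz": 0, "dx": 12, "dy": 0, "hand": 0.9}, {"ax": 0, "ay": 0, "az": 0, "dz": 0, "dx": 16, "dy": 0, "hand": 0.9}, {"ax": 0, "ay": 0, "az": 0, "dz": 0, "dx": 16.3, "dy": 0, "hand": 0.9}, {"ax": 0, "ay": 0, "az": 0, "dz": 4, "dx": 16.3, "dy": 0, "hand": 0.9}, {"ax": 0, "ay": 0, "az": 0, "dz": 8, "dx": 16.3, "dy": 0, "hand": 0.9}, {"ax": 0, "ay": 0, "az": 0, "dz": 11, "dx": 16.3, "dy": 0, "hand": 0.9}, {"ax": 0, "ay": 0, "az": 0, "dz": 13, "dx": 16.3, "dy": 0, "hand": 0.9}, {"ax": 0, "ay": 0, "az": 0, "dz": 13, "dx": 16.3, "dy": 0, "hand": 0.9}]'

```text
clock: 17.9
eef_pos: [589.6, 235.5, 44.9]
tool_rot: [-3.134, 0.005, 1.421]
force: [-0.8, -0.5, 0.9]
width: 8.2
gripper_force: 0.0
```

Request:
send_rows --series '[{"ax": 0, "ay": 0, "az": 0, "dz": 0, "dx": -0.8, "dy": 0, "hand": 0.9}, {"ax": 0, "ay": 0, "az": 0, "dz": 0, "dx": -1.6, "dy": 0, "hand": 0.9}, {"ax": 0, "ay": 0, "az": 0, "dz": 0, "dx": -2.4, "dy": 0, "hand": 0.9}, {"ax": 0, "ay": 0, "az": 0, "dz": 0, "dx": -3.2, "dy": 0, "hand": 0.9}, {"ax": 0, "ay": 0, "az": 0, "dz": 0, "dx": -4.0, "dy": 0, "hand": 0.9}, {"ax": 0, "ay": 0, "az": 0, "dz": 0, "dx": -4.8, "dy": 0, "hand": 0.9}, {"ax": 0, "ay": 0, "az": 0, "dz": 0, "dx": -5.6, "dy": 0, "hand": 0.9}, {"ax": 0, "ay": 0, "az": 0, "dz": 0, "dx": -6.4, "dy": 0, "hand": 0.9}, {"ax": 0, "ay": 0, "az": 0, "dz": 0, "dx": -7.1, "dy": 0, "hand": 0.9}, {"ax": 0, "ay": 0, "az": 0, "dz": 0, "dx": -7.1, "dy": 0, "hand": 0.9}]'

```text
clock: 18.9
eef_pos: [582.4, 165.1, 49.3]
tool_rot: [-3.141, 0.002, 1.419]
force: [-0.3, -0.0, 0.0]
width: 8.4
gripper_force: 0.0
```

```bash
cat > q.py <<'E'
from h import *
from cell import get_image,read_state
import sys
p=np.load("tray.npy");S=get_image("side");c,s=np.cos(p[2]),np.sin(p[2])
e=read_state();w=e["eef_pos"]-np.r_[p[:2],0];print("tray",c*w[0]+s*w[1],-s*w[0]+c*w[1],"tip z",w[2]+27.3,e["force"])
def pr(X): X=np.array(X,float);W=np.c_[p[0]+c*X[:,0]-s*X[:,1],p[1]+s*X[:,0]+c*X[:,1],X[:,2]];return proj(S,W)
i=cv2.resize(S["pixels"][110:310,165:385,::-1],(800,727),interpolation=cv2.INTER_CUBIC)[:600]
cv2.imwrite(f"pics/{sys.argv[1]}.png",i)
# brightness/hue along cover plane hypotheses: grey(non-blue) score of mid-plane points for each angle
a=S["pixels"].astype(float)
best=[]
for th in np.arange(0,2.1,.05):
    P=pr([[x,140.5-r*np.cos(th),36.5+r*np.sin(th)] for x in np.r_[-110:-70:8] for r in (50,57)])
    Q=pr([[x,140.5-r*np.cos(th),36.5+r*np.sin(th)] for x in np.r_[-110:-70:8] for r in (64,68)])
    g=lambda U:np.mean([a[int(round(v)),int(round(u))] for u,v in U],axis=0)
    best.append((np.linalg.norm(g(P)-g(Q)),round(th,2),g(P).round()))
print(*sorted(best,key=lambda b:-b[0])[:5],sep="\n")
E
python3 q.py c1
```

```text
tray -1.1331239169823704 128.7112491170743 tip z 76.69910927182431 [-0.66479097 -0.31948812 -0.77967029]
(np.float64(93.36310834585575), np.float64(0.85), array([125., 123., 124.]))
(np.float64(56.35547888182657), np.float64(1.0), array([173., 169., 171.]))
(np.float64(52.873812043392526), np.float64(1.05), array([184., 180., 178.]))
(np.float64(43.01639222436025), np.float64(0.9), array([182., 178., 180.]))
(np.float64(27.772108310317382), np.float64(0.95), array([192., 188., 190.]))
```

Request:
send_rows --series '[{"ax": 0, "ay": 0, "az": 0, "dz": 0.25, "dx": -0.6, "dy": 0, "hand": 0.9}, {"ax": 0, "ay": 0, "az": 0, "dz": 0.55, "dx": -1.05, "dy": 0, "hand": 0.9}, {"ax": 0, "ay": 0, "az": 0, "dz": 0.85, "dx": -1.4, "dy": 0, "hand": 0.9}, {"ax": 0, "ay": 0, "az": 0, "dz": 1.2, "dx": -1.65, "dy": 0, "hand": 0.9}, {"ax": 0, "ay": 0, "az": 0, "dz": 1.6, "dx": -1.9, "dy": 0, "hand": 0.9}, {"ax": 0, "ay": 0, "az": 0, "dz": 2.05, "dx": -2.1, "dy": 0, "hand": 0.9}, {"ax": 0, "ay": 0, "az": 0, "dz": 2.5, "dx": -2.25, "dy": 0, "hand": 0.9}, {"ax": 0, "ay": 0, "az": 0, "dz": 2.95, "dx": -2.4, "dy": 0, "hand": 0.9}, {"ax": 0, "ay": 0, "az": 0, "dz": 3.35, "dx": -2.45, "dy": 0, "hand": 0.9}, {"ax": 0, "ay": 0, "az": 0, "dz": 3.7, "dx": -2.5, "dy": 0, "hand": 0.9}]'

```text
clock: 19.95
eef_pos: [578.9, 142.3, 12.1]
tool_rot: [-3.141, 0.0, 1.421]
force: [0.5, 0.3, 0.8]
width: 8.7
gripper_force: 0.2
```

Request:
send_rows --series '[{"ax": 0, "ay": 0, "az": 0, "dz": 0.1, "dx": 0, "dy": 0, "hand": 0.9}, {"ax": 0, "ay": 0, "az": 0, "dz": 0.2, "dx": 0, "dy": 0, "hand": 0.9}, {"ax": 0, "ay": 0, "az": 0, "dz": 0.3, "dx": 0, "dy": 0, "hand": 0.9}, {"ax": 0, "ay": 0, "az": 0, "dz": 0.3, "dx": 0, "dy": 0, "hand": 0.9}]'

```text
clock: 20.35
eef_pos: [578.9, 142.4, 10.5]
tool_rot: [3.141, 0.0, 1.421]
force: [-1.9, -0.7, 7.2]
width: 8.7
gripper_force: 3.8
```

```bash
python3 q.py c2
```

```text
tray -1.2499598121208777 104.82482040661475 tip z 37.81127861037725 [-3.27946188 -0.65383222  7.48750557]
(np.float64(180.21101520162415), np.float64(0.05), array([204., 200., 202.]))
(np.float64(145.90287865563172), np.float64(0.1), array([212., 207., 209.]))
(np.float64(143.20506275966645), np.float64(0.0), array([171., 167., 169.]))
(np.float64(69.63591027623607), np.float64(0.15), array([214., 209., 212.]))
(np.float64(24.599999999999998), np.float64(0.55), array([198., 194., 196.]))
```

Request:
send_rows --series '[{"ax": 0, "ay": 0, "az": 0, "dz": 0.1, "dx": 0, "dy": 0, "hand": 0.9}, {"ax": 0, "ay": 0, "az": 0, "dz": 0.1, "dx": 0, "dy": 0, "hand": 0.9}, {"ax": 0, "ay": 0, "az": 0, "dz": -0.5, "dx": 0, "dy": 0, "hand": 0.9}, {"ax": 0, "ay": 0, "az": 0, "dz": -4, "dx": 0, "dy": 0, "hand": 0.9}, {"ax": 0, "ay": 0, "az": 0, "dz": -8, "dx": 0, "dy": 0, "hand": 0.9}, {"ax": 0, "ay": 0, "az": 0, "dz": -12, "dx": 0, "dy": 0, "hand": 0.9}, {"ax": 0, "ay": 0, "az": 0, "dz": -16, "dx": 0, "dy": 0, "hand": 0.9}, {"ax": 0, "ay": 0, "az": 0, "dz": -20, "dx": 0, "dy": 0, "hand": 0.9}, {"ax": 0, "ay": 0, "az": 0, "dz": -20, "dx": 0, "dy": 0, "hand": 0.9}, {"ax": 0, "ay": 0, "az": 0, "dz": -20, "dx": 0, "dy": 0, "hand": 0.9}]'

```text
clock: 21.4
eef_pos: [579.5, 142.6, 210.7]
tool_rot: [3.139, -0.001, 1.421]
force: [-0.4, -0.3, 0.1]
width: 8.6
gripper_force: 0.0
```

```bash
python3 q.py c3; python3 -c "from h import *;dark('c3')"
```

```text
tray -1.5237669454893936 104.48131238287418 tip z 236.53952894186196 [ 0.30010326 -0.27003073 -1.77021613]
(np.float64(175.06952904489117), np.float64(0.05), array([196., 192., 194.]))
(np.float64(142.03520690307738), np.float64(0.1), array([203., 199., 201.]))
(np.float64(140.20763174663497), np.float64(0.0), array([164., 160., 162.]))
(np.float64(67.67037756655418), np.float64(0.15), array([205., 201., 203.]))
(np.float64(23.615461037210352), np.float64(0.55), array([190., 186., 188.]))
pale 129 [262. 236.] deck [-46.  18.] trough [-39.  35.]
pale 214 [247. 253.] deck [-87.  -5.] trough [-81.  11.]
```

View pics/c3.png

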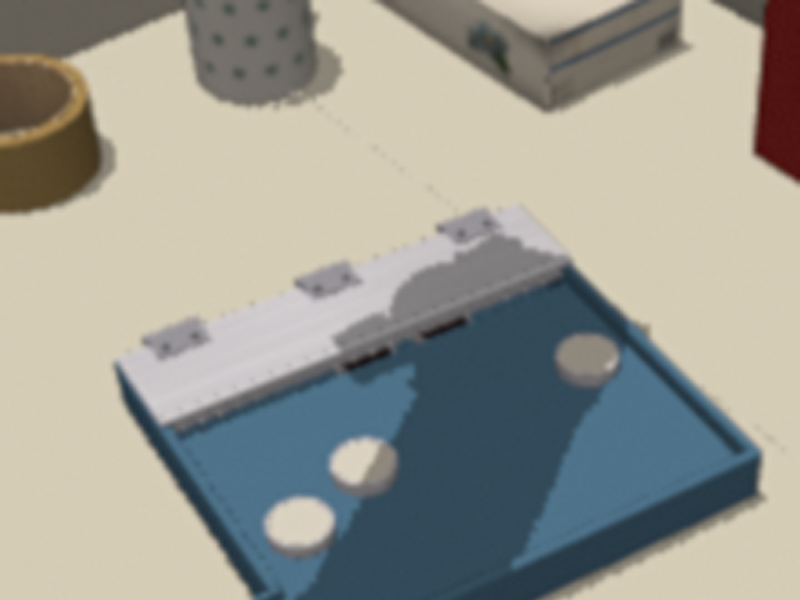

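The final picture shows the cover lying level over the trough. The dark ones are visible beneath its lip at (367,358) and (442,328), and the three pales are on the deck. The tool is clear, so I hand it in.

```bash
python3 -c "from cell import *;print(finish_job())"
```

```text
the job is handed in; nothing more can be done
None
```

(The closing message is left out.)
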